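# Start-up sequence on a panel test jig

### The job

Run the test sequence on the orange jig with the closed fingertips: first push down the raised end, the one away from the robot, of the rocker switch on its steel plate until it tips right over, then press the square key on its panel module fully down, then the round key on the other module fully down (both stay down by themselves), and last press the long bar key on the deck fully down and let it spring back. Keep to that order, never press the mushroom-head stop button, and leave the panel modules in their nests and everything else where it lies: nothing is picked up.

Things in the scene. Friction and masses are not known exactly. Their poses are not given: they have to be found in the camera images.
- jig: Orange test jig, fixed: deck 260 (x) x 430 (y) mm, top 50 mm above the table. Origin: underside centre, z up. Front row (x -75, y -130, 0 and +130 mm): rocker, bar key and stop button, in any order. Rear row (x +55, y +65 and -65 mm): two nests with 10 mm walls, each with a module. At both ends (x +75, y +195 and -195 mm) an open toggle clamp, up to 185 mm above the table
- square_module: Loose white panel module (0.3 kg, 70 x 80 x 24 mm) in a nest of the jig, carrying the square key. Origin: centre of its underside, z up
- round_module: The like module in the other nest, carrying the round key; which module is in which nest varies. Origin: centre of its underside, z up
- rocker (a joint): Rocker tilt, rad: 0 at the start (one end raised), 0.4 when that end is fully down (on); counts as on above 0.32; stays where it is left. The dark rocker is 64 mm long, 30 mm wide, its pivot at mid-length 20 mm above the deck; its housing is 12 mm high. A push of 2 to 4 N at the point moves it, then a hard stop
- rocker_end (a point): Place to push: on the rocker's upper face, on its centre line, 24 mm from the pivot towards the raised end; moves with it. 31 mm above the deck at the start, sinks about 9.5 mm. Axes at the start: x level, along the rocker towards the raised end, y along the pivot, z up; they pitch about y with the rocker
- square_key (a joint): Travel of the square key, m: 0 up, 0.008 fully down; counts as down above 0.006. Held by friction of about 3 N: it stays down; then a hard stop
- square_key_top (a point): Centre of the top face of the square key (dark, 24 x 24 mm); z up. When up it stands 88 mm above the table, 14 mm proud of its module; moves with the key
- round_key (a joint): Travel of the round key, m: 0 up, 0.008 fully down; counts as down above 0.006. Held by friction of about 3 N: it stays down; then a hard stop
- round_key_top (a point): Centre of the top face of the round key (dark, 27 mm across); z up. When up it stands 88 mm above the table, 14 mm proud of its module; moves with the key
- bar_key (a joint): Travel of the bar key, m: 0 up, 0.007 fully down; counts as down above 0.0055. A spring (1.4 N at first, 4.5 N at the bottom, then a hard stop) brings it back
- bar_key_top (a point): Centre of the top face of the long bar key (dark, 24 (its x) x 56 (its y) mm); z up; 24 mm above the deck, 14 mm proud of its black housing of 38 x 70 mm
- stop (a joint): Travel of the mushroom-head stop button, m: 0 up, 0.007 down. Must stay up
- stop_top (a point): Centre of the top of the mushroom-head stop button (dark, cap 40 mm across, 32 mm above the deck). Not to be pressed
- transformer: Loose small dark transformer, 26 x 22 x 24 mm, on the deck in the front row, between the places at y = 0 and y = +130 mm. Leave alone. Origin: underside centre
- screw_jar: Loose clear jar, 24 mm across and 32 mm high, on the deck in the front row, between the places at y = 0 and y = -130 mm. Leave alone. Origin: underside centre
- tape_roll: Loose yellow tape roll, 90 mm across, 20 mm high, on the table beyond the +y end of the jig. Leave alone. Origin: underside centre
- flux_bottle: Loose white bottle, 44 mm across, 110 mm high, on the table beyond the +y end of the jig. Leave alone. Origin: underside centre
- screwdriver: Loose screwdriver, 170 mm long, on the table beyond the -y end of the jig. Leave alone. Origin: underside, at its middle
- heat_sink: Loose finned aluminium heat sink, 60 x 40 x 26 mm, on the table in front of the jig (its -x side). Leave alone. Origin: underside centre
- spare_panel: Loose white panel module without a key, 70 x 80 x 24 mm, on the table beyond the -y end of the jig. Leave alone. Origin: underside centre
Things that resemble listed ones, but are neither listed nor needed, are in the scene too. What is shaped like the square_module but brown is not meant.

How it is judged:
By the outcome, as a careful person would: the job done as asked, in the order asked, and still so for the second after the job is handed in, with the robot touching nothing.
It also fails if it takes over 56 s, if anything falls off the work surface, if the arm or the gripper's body presses on something with over 40 N, if the wrist force passes 120 N, or if a joint passes its speed limit or range.

### The arm

A 6-joint arm with a two-finger parallel gripper is mounted at the origin on the work surface. World frame = base frame: x ahead of the robot, y to its left, z up, the work surface at z = 0. Lengths are in m, angles in rad, forces in N, time in s.
With the tool pointing down it reaches from about 0.325 to 0.9 m from the base axis. Payload 6.1 kg.
Tool frame: the origin (TCP) lies midway between the tips of the shut fingers; the grasp point (between the pads) lies 19 mm behind it; z points along the fingers, y is the line along which they close (so a half turn about z gives the same grasp; the last joint's range is limited). The gripper opens to 85 mm and grips with 20 to 120 N. Pads are 22 mm wide; open, the fingers measure 114 mm over their backs; the gripper's body (76 mm by 85 mm) begins 54 mm behind the grasp point. The pads swing forward as they close: fully open they stand 13 mm farther back than shut.
Start: joints at [1.095, 0.22, 1.526, -0, 1.395, -0.126], TCP at [0.214, 0.587, 0.2] pointing down, gripper open.
Joint ranges: [-2.98, 2.98], [-0.91, 2.08], [0.09, 2.57], [-1.24, 4.39], [0.2, 2.65], [-2.68, 2.68]. Speed limits (rad/s): [2.57, 2.57, 3.01, 3.14, 3.14, 3.14].

### API

Orientations are given as [roll, pitch, yaw] about the fixed x, y, z axes, in that order (R = Rz(yaw) Ry(pitch) Rx(roll)).
In Python, from plant import movep, move_l, set_joints, gripper_to, hold, inverse_kinematics, observe, get_image, get_calibration, Unreachable, job_done gives the robot as it stands. Calls block until the motion is done:
- movep(position, orientation): joint-space move of the TCP to a pose.
- move_l(position, feed=0.15, rotation=None, max_force=None): straight line of the TCP; rotation=None keeps the orientation; feed is the mean speed in m/s. With max_force (N) it stops when the force on the tool has changed by that much, and returns True; else False.
- set_joints(angles): joint-space move.
- gripper_to(opening, f_grip=None): finger opening in m; f_grip is the grip in N (None keeps the last); returns when the fingers have stopped.
- hold(seconds).
- inverse_kinematics(position, orientation): joint angles nearest the present ones, or None.
- observe(): the state.
- get_image(name): name is "side" or "top" or "wrist"; returns (picture, depth): 400x640x3 uint8, red, green, blue; 400x640 float32, m along the optical axis (not along the pixel's ray), 0 where there is no reading.
- get_calibration(name): a dict with "intrinsics" (3x3 intrinsics, pixels), "dist_coeffs" ([k1, k2, p1, p2, k3] as OpenCV has them; the pictures are not rectified), "world_from_camera" (4x4, takes a point from camera to world coordinates). Camera axes: x right, y down, z forward; pixel columns grow to the right and rows downward; lengths in m; the calibration is good to about 2 mm. A picture is of the moment at which its call begins: read the wrist's pose just before it. get_calibration takes no time and is no camera call; for the wrist camera it gives the pose at the moment of the call.
A pose or a line that the arm cannot do raises Unreachable and nothing moves.
- job_done(): hands the job in; it is judged then, once.
The state is a dict: "time_s": time; "q": joint angles; "joint_velocities": joint speeds; "joint_torque": joint torques, N m; "eef_pos": TCP position; "tcp_rot": TCP orientation; "ft_force": force on the tool from outside, world axes, zero at the start; "torque": the same for the moment, N m; "opening": finger opening in m; "grasp_force": force on a finger pad.
Only numpy, scipy, OpenCV 4.12 (cv2) and the standard library are available. Lean on these libraries where they do the work, as an engineer would, in place of code of your own. Each camera call takes 0.05 s, during which the arm holds its last target. There are 200 camera calls.

## Working session

There is one attempt and no reset: what is moved stays moved. The work goes in short steps, each a Python script; the robot and the scene stay as the last script left them, time stands still between calls to the robot, and variables do not carry over. Pictures are saved under pics/ and viewed, at most 10 in all, crops included, and the job is handed in when it is done.

```bash
mkdir -p pics; ls
cat > h.py <<'E'
import numpy as np, cv2
from plant import *
def shot(n,name):
    c=get_calibration(n); p,d=get_image(n)
    np.savez('pics/'+name+'.npz',p=p,d=d,K=c['intrinsics'],D=c['dist_coeffs'],T=c['world_from_camera'])
    cv2.imwrite('pics/'+name+'.png',p[:,:,::-1]); return p,d
def load(name): return np.load('pics/'+name+'.npz')
def cloud(s):
    d=s['d']; h,w=d.shape
    uv=np.stack(np.meshgrid(np.arange(w),np.arange(h)),-1).reshape(-1,1,2).astype(float)
    n=cv2.undistortPoints(uv,s['K'],s['D']).reshape(h,w,2)
    P=np.dstack([n*d[...,None],d])
    return P@s['T'][:3,:3].T+s['T'][:3,3]
def ray(s,uv,z):
    n=cv2.undistortPoints(np.array(uv,float).reshape(-1,1,2),s['K'],s['D']).reshape(-1,2)
    v=np.c_[n,np.ones(len(n))]@s['T'][:3,:3].T; o=s['T'][:3,3]
    return o+v*((np.asarray(z)-o[2])/v[:,2])[:,None]
E
python3 - <<'E'
from h import *
for n in('top','side'): shot(n,n)
o=observe();print(o['time_s'],o['eef_pos'],o['tcp_rot'])
for n in('top','side'): print(np.round(load(n)['T'],3))
E
```

```text
pics
0.1 [0.2139354  0.58659638 0.19919414] [-3.13981962e+00 -1.82748814e-04  2.79179001e+00]
[[-0.029 -0.998  0.061  0.502]
 [-1.     0.029  0.     0.031]
 [-0.002 -0.061 -0.998  1.025]
 [ 0.     0.     0.     1.   ]]
[[-0.981 -0.1    0.167  0.345]
 [-0.195  0.503 -0.842  1.096]
 [ 0.    -0.858 -0.513  0.761]
 [ 0.     0.     0.     1.   ]]
```

View pics/top.png

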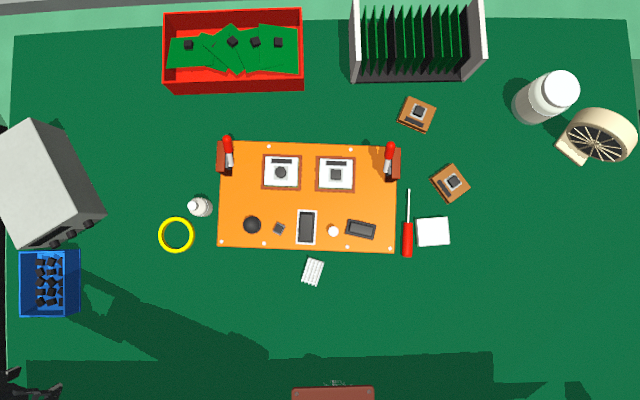

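View pics/side.png

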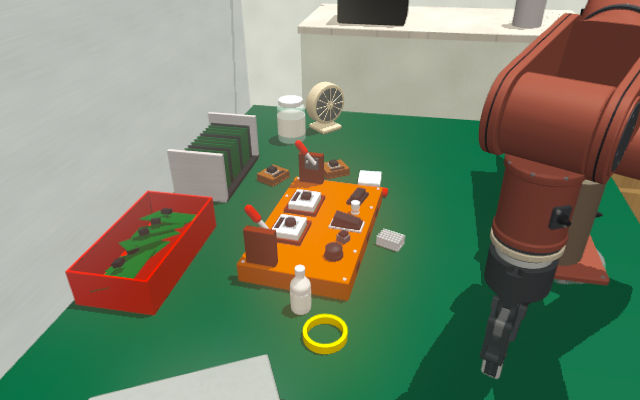

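Top view: the stop button is at (252,225), the rocker on its steel plate at (306,227) and the bar key at (360,229). The round-key module is at (281,172) and the square-key module at (336,173).
Possible mix-ups:
- **Square key:** the brown modules at (416,114) and (450,183), and the keyless spare at (433,231).
- **Dark front-row items:** the stop (252,225), the transformer (279,228) and the bar key (360,229).

By the description I choose the white modules in the nests. I'll check that in a close crop.

Run:
```python
from h import *
s=load('top'); p=s['p'][:,:,::-1]
c=cv2.resize(p[135:260,212:404],None,fx=4,fy=4,interpolation=cv2.INTER_CUBIC)
cv2.imwrite('pics/crop.png',c)
W=cloud(s)
for n,(u,v) in dict(rock=(306,227),bar=(360,229),stop=(252,225),rnd=(281,172),sq=(336,173)).items(): print(n,np.round(W[v,u],4))
# rocker height profile along rows
for v in range(206,248,2): print(v,np.round(W[v,306],4))
# jig yaw from deck top
m=(abs(W[...,2]-.05)<.006)&(s['p'][...,0]>180)&(s['p'][...,2]<90)
print(cv2.minAreaRect(W[m][:,:2].astype(np.float32)),m.sum())
```

```text
rock [0.5005 0.0519 0.0772]
bar [ 0.4921 -0.0749  0.0718]
stop [0.5088 0.1778 0.0811]
rnd [0.6304 0.1065 0.0873]
sq [ 0.6245 -0.0219  0.0856]
206 [0.5513 0.0512 0.0453]
208 [0.5463 0.0513 0.0481]
210 [0.5024 0.0315 1.0252]
212 [0.5362 0.0512 0.0619]
214 [0.5309 0.051  0.0803]
216 [0.5262 0.0511 0.081 ]
218 [0.5216 0.0513 0.0771]
220 [0.5169 0.0515 0.077 ]
222 [0.5122 0.0515 0.0796]
224 [0.5075 0.0517 0.079 ]
226 [0.5029 0.0519 0.0745]
228 [0.4982 0.052  0.0753]
230 [0.4935 0.0522 0.0745]
232 [0.4888 0.0524 0.0713]
234 [0.4841 0.0525 0.0715]
236 [0.4795 0.0526 0.0742]
238 [0.4747 0.0528 0.0707]
240 [0.4699 0.053  0.0673]
242 [0.465  0.0532 0.0612]
244 [0.4599 0.0535 0.0538]
246 [0.4549 0.0538 0.05  ]
((0.7226525545120239, 0.06675249338150024), (0.6121574640274048, 0.4459914267063141), 4.810661792755127) 13136
```

View pics/crop.png

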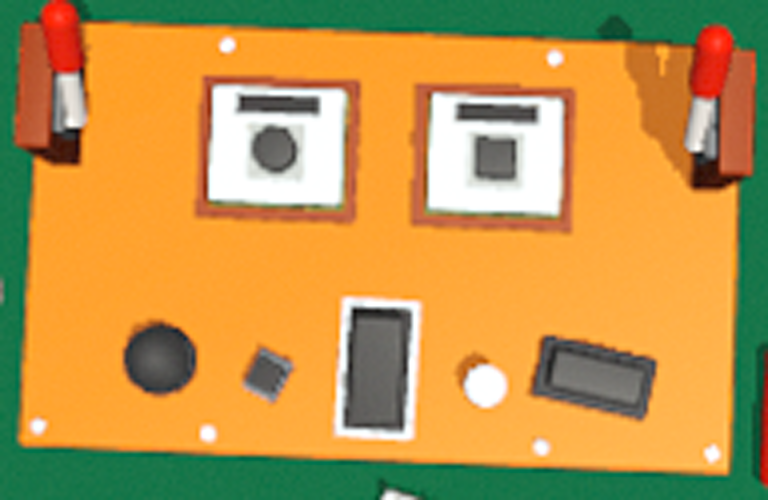

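The crop shows white modules in brown nests: round key at crop (274,149), square key at (495,158). The rocker's dark face spans about (382,311) to (374,431) on its plate, the bar key centre is (597,376) and the stop (160,358). This confirms the choice. Next I fit the jig pose and plan the moves.

```bash
cat > tgt.py <<'E'
from h import *
s=load('top')
px=np.array([[378,368],[597,376],[160,358],[274,149],[495,158]],float)  # rocker face mid, bar, stop, round, square
uv=(px+.5)/4-.5+[212,135]
P=ray(s,uv,[.0762,.074,.082,.088,.088])[:,:2]
J=np.array([[-75,0],[-75,-130],[-75,130],[55,65],[55,-65]])/1e3
a,b=J.mean(0),P.mean(0); H=(J-a).T@(P-b); yaw=np.arctan2(H[0,1]-H[1,0],H[0,0]+H[1,1])
R=np.array([[np.cos(yaw),-np.sin(yaw)],[np.sin(yaw),np.cos(yaw)]]); F=(J-a)@R.T+b
E
python3 - <<'E'
from tgt import *
print('yaw',yaw); print(np.round(P,4)); print(np.round((P-F)*1e3,1))
ends=ray(s,(np.array([[382,311],[374,431]])+.5)/4-.5+[212,135],[.0822,.0695]); print(ends)
for n,f in zip(('rock','bar','stop','rnd','sq'),P):
    for z in(.16,.07):
        for y in (yaw,yaw+np.pi): 
            q=inverse_kinematics([*f,z],[np.pi,0,y]); print(n,z,None if q is None else np.round(q,2))
E
```

```text
yaw -0.06547807505439895
[[ 0.5014  0.0516]
 [ 0.493  -0.0767]
 [ 0.5108  0.1784]
 [ 0.6306  0.1085]
 [ 0.6216 -0.0202]]
[[ 1.8 -0.1]
 [ 1.9  1.3]
 [ 2.7 -3. ]
 [-2.9  0.4]
 [-3.5  1.4]]
[[0.5345156  0.04822627 0.0822    ]
 [0.46445727 0.05513512 0.0695    ]]
rock 0.16 [-0.05 -0.04  1.88 -0.    1.3   1.58]
rock 0.16 [-0.05 -0.04  1.88  0.    1.3  -1.56]
rock 0.07 [-0.05  0.07  1.95 -0.    1.12  1.58]
rock 0.07 [-0.05  0.07  1.95  0.    1.12 -1.56]
bar 0.16 [-0.31 -0.05  1.89 -0.    1.3   1.32]
bar 0.16 [-0.31 -0.05  1.89  0.    1.3  -1.82]
bar 0.07 [-0.31  0.06  1.97 -0.    1.12  1.32]
bar 0.07 [-0.31  0.06  1.97  0.    1.12 -1.82]
stop 0.16 [ 0.19  0.05  1.79 -0.    1.3   1.83]
stop 0.16 [ 0.19  0.05  1.79  0.    1.3  -1.32]
stop 0.07 [ 0.19  0.15  1.86 -0.    1.13  1.83]
stop 0.07 [ 0.19  0.15  1.86  0.    1.13 -1.32]
rnd 0.16 [ 0.05  0.28  1.53 -0.    1.33  1.68]
rnd 0.16 [ 0.05  0.28  1.53  0.    1.33 -1.46]
rnd 0.07 [ 0.05  0.37  1.59 -0.    1.18  1.68]
rnd 0.07 [ 0.05  0.37  1.59  0.    1.18 -1.46]
sq 0.16 [-0.16  0.24  1.58 -0.    1.32  1.48]
sq 0.16 [-0.16  0.24  1.58  0.    1.32 -1.66]
sq 0.07 [-0.16  0.33  1.64 -0.    1.16  1.48]
sq 0.07 [-0.16  0.33  1.64  0.    1.16 -1.66]
```

Run:
```python
from tgt import *
gripper_to(0.0,40)
movep([.53,.05,.3],[np.pi,0,yaw+np.pi])
o=observe(); print(o['time_s'],o['eef_pos'],o['opening'],o['ft_force'])
shot('wrist','w1')
s=load('w1'); print(np.round(s['T'],3))
```

```text
3.1167 [0.52990806 0.05074543 0.29984309] -5.7296565833333125e-05 [-0.50733398 -0.33968328  0.04017066]
[[ 0.065  0.961  0.269  0.463]
 [ 0.998 -0.062 -0.017  0.056]
 [ 0.001  0.27  -0.963  0.472]
 [ 0.     0.     0.     1.   ]]
```

View pics/w1.png

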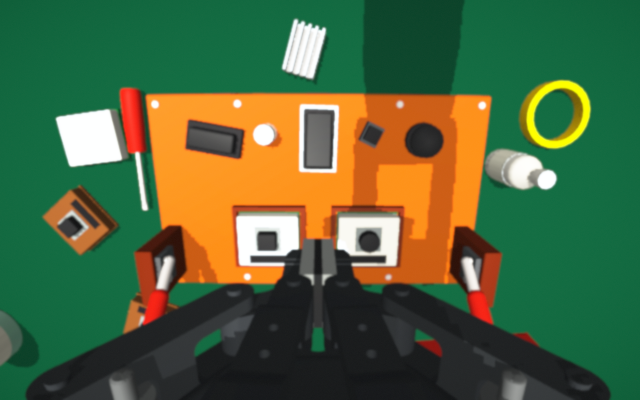

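The wrist view shows the square key at (267,240), the round key at (369,241), the rocker face centred at (319,138) with its raised end near (319,167), and the bar at (214,137). I'll cross-check these and then push the rocker.

```bash
cat > press.py <<'E'
from tgt import *
def press(xy,ztop,zmin,yw,f,clear=.03):
    o=observe()['eef_pos']
    rot=[np.pi,0,yw+np.pi]
    movep([*xy,ztop+clear],rot)
    move_l([*xy,ztop+.006],feed=.1)
    z0=observe()['ft_force'][2]
    hit=move_l([*xy,zmin],feed=.025,max_force=f)
    o=observe(); print('hit',hit,np.round(o['eef_pos'],4),np.round(o['ft_force'],1),z0)
    move_l([*xy,ztop+clear],feed=.15)
    print('t',observe()['time_s'])
E
python3 - <<'E'
from press import *
w=load('w1')
print(np.round(ray(w,[[319,138],[319,167],[319,109],[214,137],[369,241],[267,240]],[.0762,.082,.07,.074,.088,.088]),4))
print(np.round(P,4))
E
```

```text
[[ 0.5004  0.0551  0.0762]
 [ 0.5339  0.053   0.082 ]
 [ 0.4674  0.0573  0.07  ]
 [ 0.491  -0.0694  0.074 ]
 [ 0.63    0.1093  0.088 ]
 [ 0.6204 -0.0174  0.088 ]]
[[ 0.5014  0.0516]
 [ 0.493  -0.0767]
 [ 0.5108  0.1784]
 [ 0.6306  0.1085]
 [ 0.6216 -0.0202]]
```

Run:
```python
from press import *
press([.527,.0513],.083,.066,-.075,18)
shot('wrist','w2')
cv2.imwrite('pics/w2c.png',cv2.resize(load('w2')['p'][:,:,::-1],None,fx=1.2,fy=1.2))
```

```text
hit False [0.5272 0.0513 0.0662] [-0.5  0.8  0.4] 0.0005472151413247472
t 5.8667
```

View pics/w2c.png

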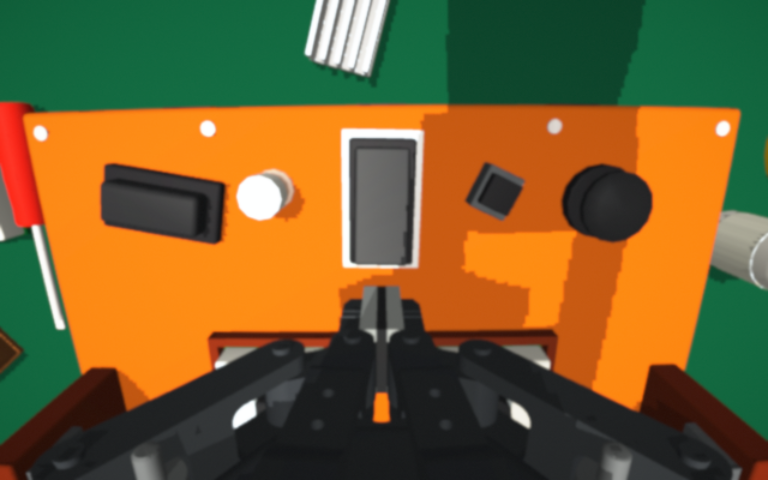

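The rocker spans (352..418, 135..268) in this enlarged view. No stop force was felt, so I'll check its tilt from depth.

Run:
```python
from press import *
for n,c0,vs in(('w1',319,range(104,180,5)),('w2',318,range(108,226,5))):
    s=load(n);W=cloud(s); print(n)
    for v in vs: print(v,np.round(np.median(W[v-1:v+2,c0-6:c0+7],axis=(0,1)),4))
s=load('w2');W=cloud(s);print('deck',W[240,240],W[150,250],W[210,318], W[130,250])
```

```text
w1
104 [0.4616 0.0576 0.0492]
109 [0.4675 0.0573 0.0599]
114 [0.4731 0.0568 0.0687]
119 [0.4788 0.0565 0.0697]
124 [0.4845 0.0562 0.0715]
129 [0.4901 0.0557 0.0724]
134 [0.496  0.0554 0.0735]
139 [0.5017 0.0551 0.075 ]
144 [0.5075 0.0547 0.076 ]
149 [0.5132 0.0543 0.0773]
154 [0.519  0.0539 0.0782]
159 [0.5249 0.0536 0.0792]
164 [0.5307 0.0532 0.0805]
169 [0.5406 0.0527 0.0594]
174 [0.5491 0.0522 0.0489]
179 [0.5555 0.0517 0.0489]
w2
108 [0.4625 0.0571 0.0524]
113 [0.4658 0.0569 0.0534]
118 [0.4688 0.0566 0.061 ]
123 [0.4717 0.0564 0.0681]
128 [0.4746 0.0568 0.0691]
133 [0.4778 0.0559 0.0699]
138 [0.4809 0.0557 0.0705]
143 [0.484  0.0555 0.0713]
148 [0.4871 0.0553 0.0719]
153 [0.4903 0.055  0.0723]
158 [0.4933 0.0548 0.0729]
163 [0.4964 0.0545 0.0737]
168 [0.4996 0.0543 0.0746]
173 [0.5028 0.0541 0.075 ]
178 [0.5058 0.0538 0.0754]
183 [0.5092 0.0536 0.0763]
188 [0.5122 0.0534 0.077 ]
193 [0.5154 0.0531 0.0772]
198 [0.5186 0.0529 0.0781]
203 [0.5218 0.0526 0.0787]
208 [0.525  0.0524 0.0795]
213 [0.528  0.0522 0.08  ]
218 [0.5312 0.0519 0.0808]
223 [0.5462 0.0508 0.0495]
deck [ 0.55534154 -0.00974487  0.04970066] [0.48764736 0.00679401 0.04935942] [0.52607097 0.0523172  0.08008613] [0.47384307 0.00816867 0.04741717]
```

Run:
```python
from press import *
for n in('w1','w2'):
    s=load(n);W=cloud(s); print(n)
    for v in range(236,262,3): print(v,[np.round(W[v,u],3).tolist() for u in (310,326)])
o=observe(); print(o['eef_pos'],o['tcp_rot'],o['q'],o['opening'])
K=s['K'];Ti=np.linalg.inv(s['T'])
print(cv2.projectPoints(np.array([o['eef_pos']]),cv2.Rodrigues(Ti[:3,:3])[0],Ti[:3,3],K,s['D'])[0])
```

```text
w1
236 [[0.634, 0.034, 0.049], [0.636, 0.056, 0.049]]
239 [[0.52, 0.049, 0.336], [0.521, 0.056, 0.334]]
242 [[0.52, 0.049, 0.338], [0.52, 0.056, 0.339]]
245 [[0.52, 0.049, 0.342], [0.52, 0.056, 0.342]]
248 [[0.52, 0.049, 0.344], [0.521, 0.055, 0.344]]
251 [[0.521, 0.049, 0.347], [0.521, 0.055, 0.347]]
254 [[0.52, 0.049, 0.351], [0.521, 0.055, 0.35]]
257 [[0.52, 0.049, 0.353], [0.521, 0.055, 0.353]]
260 [[0.52, 0.049, 0.357], [0.521, 0.055, 0.356]]
w2
236 [[0.556, 0.044, 0.05], [0.557, 0.056, 0.049]]
239 [[0.518, 0.049, 0.148], [0.518, 0.056, 0.148]]
242 [[0.517, 0.049, 0.152], [0.518, 0.056, 0.152]]
245 [[0.518, 0.049, 0.155], [0.518, 0.056, 0.155]]
248 [[0.517, 0.05, 0.158], [0.518, 0.056, 0.158]]
251 [[0.518, 0.049, 0.16], [0.518, 0.056, 0.16]]
254 [[0.518, 0.05, 0.164], [0.518, 0.056, 0.164]]
257 [[0.518, 0.05, 0.166], [0.518, 0.056, 0.167]]
260 [[0.517, 0.05, 0.169], [0.518, 0.056, 0.168]]
[0.52650308 0.05131543 0.11228566] [-3.14157009e+00 -7.40847252e-04  3.06657565e+00] [-5.19734366e-02  7.39315168e-02  1.86154199e+00 -5.86675830e-06
  1.20686032e+00 -1.54775068e+00] 5.9076345347513277e-05
[[[316.36281855 228.52191621]]]
```

The rocker is still up, because the tips never reached it. In the wrist depth the finger ends sit about 35 mm above the reported TCP, which fits with no contact being felt. Horizontally they are on target. I'll repeat the push lower, guarded by force.

Run:
```python
from press import *
xy=[.527,.0513]
print(observe()['time_s'])
move_l([*xy,.060],feed=.1)
print('first',move_l([*xy,.035],feed=.03,max_force=1.5),observe()['eef_pos'],observe()['ft_force'])
print('stop',move_l([*xy,.028],feed=.02,max_force=15),observe()['eef_pos'],observe()['ft_force'])
move_l([*xy,.113],feed=.15)
shot('wrist','w3'); W=cloud(load('w3'))
for v in range(118,226,10): print(v,np.round(np.median(W[v-1:v+2,312:325],axis=(0,1)),4))
print(observe()['time_s'])
```

```text
5.9167
first True [0.52694186 0.05126908 0.04884426] [ 0.66521628  0.23969869 -0.00535814]
stop True [0.52890692 0.05114411 0.04088572] [-2.20239589 -0.43898437  7.63129698]
118 [0.4678 0.0567 0.0607]
128 [0.473  0.0563 0.0791]
138 [0.4789 0.0558 0.0801]
148 [0.4852 0.0554 0.0787]
158 [0.4915 0.0549 0.0775]
168 [0.4981 0.0544 0.0761]
178 [0.5049 0.0539 0.0746]
188 [0.5117 0.0534 0.0735]
198 [0.519  0.0529 0.072 ]
208 [0.5264 0.0523 0.0702]
218 [0.5342 0.0517 0.0686]
8.3917
```

The rocker has tipped: its slope went from +0.205 to -0.208 rad, against the hard stop. Next come the square, round and bar keys, with the tip offset of about 33 mm and force guards.

```bash
cat > p2.py <<'E'
from press import *
def press2(xy,ztop,yw=yaw,f=18):
    zt=ztop-.033
    movep([*xy,max(zt+.055,.11)],[np.pi,0,yw+np.pi]); move_l([*xy,zt+.010],feed=.12)
    hit=move_l([*xy,zt-.02],feed=.02,max_force=f); hold(.15)
    o=observe(); print('hit',hit,np.round(o['eef_pos'],4),np.round(o['ft_force'],1))
    move_l([*xy,zt+.055],feed=.15); print('t',observe()['time_s'])
E
python3 - <<'E'
from p2 import *
press2([.621,-.019],.088)
shot('wrist','w4')
s=load('w4'); cv2.imwrite('pics/w4c.png',s['p'][:,:,::-1])
E
```

```text
hit True [ 0.6212 -0.0191  0.049 ] [-1.6  1.3  5.6]
t 11.0667
```

View pics/w4c.png

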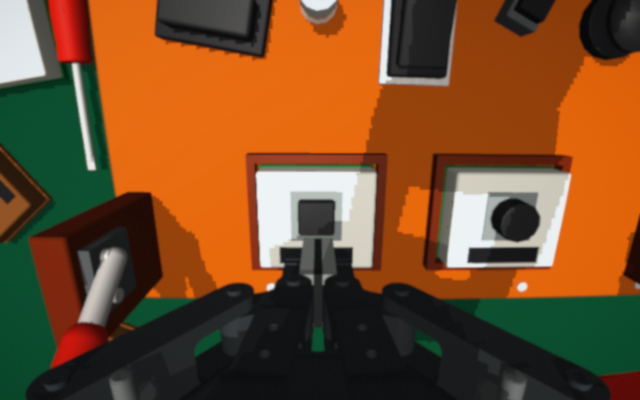

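Square key at (316,215), centred under the tips; its module is still in the nest. Round key at (515,219). I'll compare their heights by depth.

Run:
```python
from p2 import *
W=cloud(load('w4'))
f=lambda u,v,r=4: np.round(np.median(W[v-r:v+r+1,u-r:u+r+1],axis=(0,1)),4)
print('sq',f(316,213),'mod',f(275,205),f(360,205),'rnd',f(515,219),'mod',f(465,215))
```

```text
sq [ 0.6203 -0.0193  0.079 ] mod [ 0.6151 -0.0459  0.073 ] [0.6189 0.0097 0.0729] rnd [0.6303 0.1059 0.0869] mod [0.6305 0.0798 0.0731]
```

The square key is now 6 mm proud of its module, so it is fully down. The round key is still 14 mm proud. Round key next, then the bar.

Run:
```python
from p2 import *
press2([.630,.1075],.088)
shot('wrist','w5'); s=load('w5'); W=cloud(s)
uv=lambda p:cv2.projectPoints(np.array([p]),cv2.Rodrigues(np.linalg.inv(s['T'])[:3,:3])[0],np.linalg.inv(s['T'])[:3,3],s['K'],s['D'])[0].ravel().round().astype(int)
for n,p in(('rnd',[.628,.1065,.08]),('mod',[.63,.0798,.0735]),('sq',[.619,-.019,.08])):
    u,v=uv(p); print(n,u,v,np.round(np.median(W[v-2:v+3,u-2:u+3],axis=(0,1)),4) if 3<u<636 else '')
```

```text
hit True [0.6302 0.1076 0.049 ] [-1.5 -1.2  6.3]
t 13.825
rnd 315 211 [0.6278 0.1066 0.0792]
mod 275 214 [0.6307 0.0799 0.0726]
sq 121 210 [ 0.6191 -0.0197  0.0789]
```

Run:
```python
from p2 import *
W=cloud(load('w2')); m=(abs(W[...,2]-.074)<.004)&(abs(W[...,0]-.49)<.03)&(abs(W[...,1]+.075)<.042)
c=cv2.minAreaRect(W[m][:,:2].astype(np.float32)); print(c,m.sum())
xy=[.492,-.0735]
if np.hypot(c[0][0]-xy[0],c[0][1]-xy[1])<.008: xy=list(c[0])
press2(xy,.074)
o=observe()['eef_pos']; move_l([o[0],o[1],.2])
shot('wrist','w6'); shot('side','side2'); W=cloud(load('w6'))
cv2.imwrite('pics/w6c.png',load('w6')['p'][:,:,::-1])
m=(W[...,2]>.066)&(W[...,2]<.082)&(abs(W[...,0]-.49)<.01)&(abs(W[...,1]+.075)<.015); print(np.median(W[m],axis=0),m.sum(),observe()['time_s'])
```

```text
((0.4942930340766907, -0.07519218325614929), (0.055909380316734314, 0.024416720494627953), 75.96282958984375) 2773
hit True [ 0.4945 -0.0753  0.0358] [-3.2  0.7  9. ]
t 17.0167
[ 0.49057812 -0.07633792  0.07288487] 642 17.9583
```

View pics/w6c.png

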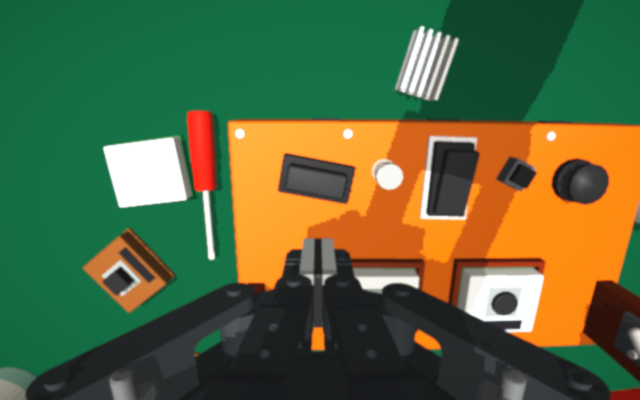

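The bar bottomed out at 0.067 m, its full travel, and is back up at (315,178). The jar, transformer, modules and stop button haven't moved. Handing in.

```bash
python3 -c "
from plant import *
print(job_done())"
```

```text
the job is handed in; nothing more can be done
None
```

The job is handed in at about 18 s: the rocker was tipped, then the square and round keys pressed (both stay down), then the bar key pressed and sprung back, in that order and with the stop button untouched; a first push at the rocker stopped short of it and was repeated lower.

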